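# Clamp a pine panel in the sanding station

## Task

Load the pine panel with the cut-out into the blue sanding station: lay it flat on the plywood bed and push it fully home, flush against both the end stop and the side fence. Then turn the red wing knob clockwise, following it down, until the screw's foot holds the panel firmly but gently: the soft pine must not be dented. Let go and leave everything else on the bench where it is.

Things in the scene. Friction and masses are not known exactly. Their poses are not given: they have to be found in the camera images.
- panel: Loose workpiece: light pine panel 180 x 48 x 20 mm (x, y, z), 0.09 to 0.18 kg, with a through cut-out 40 x 24 mm in its middle; the same either way round. Origin at the centre of its underside, x along its length, z up. It starts flat on the bench. Grip it across its 48 mm width, about 55 mm from its centre, at the end that stays outside the station.
- station: Blue sanding station fixed to the bench. Origin on the bench top under the screw's axis; +x is the direction in which the panel is pushed in, z up. Plywood bed 12 mm thick, x -160 to +100 mm, y -48 to +58 mm, open on its -x and -y sides. A column at x 65 to 95 mm carries a bridge over the bed.
- corner (a point): Point on the bed's top where the faces of end stop and side fence meet (station x +45, y +24, z +12 mm; station's axes). The end stop is a bar across the bed, in front (+x) of the panel's end; the fence is a bar along x at the panel's +y side, reaching 110 mm back from the corner. Both stand 14 mm above the bed. Press home with 5 to 10 N.
- seat (a point): Point on the bed's top where the centre of the panel's underside lies when it is home against stop and fence, its length along station x (station x -45, y 0, z +12 mm; station's axes). Set the panel down 65 mm or more short of here (towards -x) and about 8 mm to -y, clear of foot and bridge, then slide it in.
- boss (a point): Centre of the top of the bridge's round boss (radius 18 mm, z 98 to 126 mm above the bench), on the screw's axis. Below it hangs the screw's rubber-faced foot, 28 mm across; at the start its underside is 5 to 16 mm above the top of a seated panel. How far it hangs below the screw varies by up to 8 mm and is not given: feel for the contact.
- screw: The screw: 14 mm steel stem with the foot at its lower end and the red knob on top. Origin on the axis at mid-height of the knob, 190 mm above the bench when fully up. It moves straight down as the knob is turned clockwise seen from above, 40 mm a full turn (6.37 mm per rad), and stays where it is left.
- knob: Red wing knob on the screw: bar 56 long (its x), 14 wide (y), 24 mm high, origin at its centre; pinch it across its 14 mm from above. It needs 0.9 to 2.9 rad clockwise, against 0.26 N m of friction. Once the foot bears, each 0.1 rad adds about 10 N, felt as 0.064 N m more resisting torque than in free turning. From 8 N the panel is firm (aim for 20 N); above 35 N the pine is dented.
- glue: Bystander: glue bottle, 56 mm across, 160 mm high; origin at the centre of its underside.
- offcut: Bystander: pine offcut 50 x 90 x 22 mm; origin at the centre of its underside.
- sanding_block: Bystander: cork sanding block 65 x 110 x 35 mm; origin at the centre of its underside.
- tin: Bystander: tin 80 mm across, 90 mm high; origin at the centre of its underside.
- screwdriver: Bystander: screwdriver lying on the bench along its x.
- mallet: Bystander: hammer lying on the bench along its x.
- dark_block: Bystander: brown hardwood block 45 x 75 x 30 mm; origin at the centre of its underside.
- brush: Bystander: brush lying on the bench along its x.
Not all that is in view belongs to the job. Leave any purple or yellow look-alike of the panel alone.

How it is judged:
By the outcome, as a careful person would: the job done as asked, in the order asked, and still so for the second after the job is handed in, with the robot touching nothing.
It also fails if it takes over 72 s, if anything falls off the work surface, if the arm or the gripper's body presses on something with over 40 N, if the wrist force passes 120 N, or if a joint passes its speed limit or range.

## Robot

A 6-joint arm with a two-finger parallel gripper is mounted at the origin on the work surface. World frame = base frame: x ahead of the robot, y to its left, z up, the work surface at z = 0. Lengths are in mm, angles in rad, forces in N, time in s.
With the tool pointing down it reaches from about 350 to 975 mm from the base axis. Payload 4.9 kg.
Tool frame: the origin (TCP) lies midway between the tips of the shut fingers; the grasp point (between the pads) lies robot.grip_point_offset behind it (robot.grip_point_offset is the distance from the TCP to the grasp point, in mm); z points along the fingers, y is the line along which they close (so a half turn about z gives the same grasp; the last joint's range is limited). The gripper opens to 85 mm and grips with 20 to 120 N. Pads are 22 mm wide; open, the fingers measure 114 mm over their backs; the gripper's body (76 mm by 85 mm) begins 54 mm behind the grasp point. The pads swing forward as they close: fully open they stand 13 mm farther back than shut.
Start: joints at [1.037, 0.053, 1.613, -0, 1.476, -0.119], TCP at [251.867, 571.983, 231.304] pointing down, gripper open.
Joint ranges: [-3.01, 3.01], [-1.01, 2.22], [0.06, 2.58], [-1.02, 4.17], [0.09, 2.62], [-3.14, 3.14]. Speed limits (rad/s): [2.57, 2.57, 3.14, 3.14, 3.14, 3.14].

## Interface

Orientations are given as a unit quaternion [w, x, y, z].
In Python, from station import robot gives the robot as it stands.
- The arm moves only by the shell command python3 -m jog 'ROWS'. ROWS is a JSON object with one list for each field, all of the same length, 1 to 10, a row being the entries at one place: finger_gap (the opening from 0.0 (shut) to 1.0 (fully open)), sx, sy, sz (the shift in shares of the most that a row can go, 1 being 50 mm), turn (a turn about the tool's z in fractions of the full range, 1 being pi rad); each row shifts and turns the commanded pose from where the row before left it, along the tool's axes as they then stand; what a row does not reach is not made up. A row lasts 1/10 s, in which the tool goes at most 50 mm and 0.15 rad, less where a joint would pass 70% of its speed; a pose out of reach is approached as far as the arm can. The fingers move at their own pace and stop on an object; the grip force is fixed at half the most. Time passes only in rows, so rows that do not move let the fingers close. It prints the time, the measured TCP pose, the force, the opening and the grip force at its end. A shift or turn number past 1, either way, is cut back to 1. Input that does not fit is refused with a message, and nothing moves.
- robot.read_state(): the state, without advancing time (a new reading comes with each control period).
- robot.read_camera(name): name is "side" or "top" or "wrist"; returns a dict with "frame" (400x640x3 uint8, red, green, blue), "K" (3x3 intrinsics, pixels), "origin" and "attitude" of the camera in the world; the wrist camera has in their place "mount" (4x4, takes a point from camera to tool coordinates, whose origin is the TCP and whose axes are the flange's). Camera axes: x right, y down, z forward; pixel columns grow to the right and rows downward; lengths in mm; the calibration is good to about 2 mm. A picture is of the moment at which its call begins: read the wrist's pose just before it. There is no depth.
- robot.close_job(): hands the job in; it is judged then, once.
The state is a dict: "time": time; "q": joint angles; "joint_vel": joint speeds; "effort": joint torques, N m; "eef_pos": TCP position; "tcp_rot": TCP orientation; "contact_force": force on the tool from outside, world axes, zero at the start; "ft_torque": the same for the moment, N m; "grip_width": opening from 0.0 (shut) to 1.0 (fully open); "grasp_force": force on a finger pad.
Only numpy, scipy, OpenCV 4.12 (cv2) and the standard library are available. Lean on these libraries where they do the work, as an engineer would, in place of code of your own. Each camera call takes 0.05 s, during which the arm holds its last target. There are 200 camera calls.

## Working session

There is one attempt and no reset: what is moved stays moved. The work goes in short steps, Python scripts to look and compute and a shell command to move; the robot and the scene stay as the last step left them, time stands still between calls to the robot, and variables do not carry over. Pictures are saved under pics/ and viewed, at most 11 in all, crops included, and the job is handed in when it is done.

```bash
ls; mkdir -p pics
python3 - <<'E'
from station import robot
import cv2, numpy as np
s=robot.read_state(); print(s, robot.grip_point_offset)
for n in ("top","side"):
    c=robot.read_camera(n); cv2.imwrite(f"pics/{n}0.png",c["frame"][:,:,::-1])
    print(n,c["K"],c["origin"],c["attitude"])
c=robot.read_camera("wrist");print(c["mount"])
E
```

```text
pics
{'time': 0.0, 'q': array([ 1.03702304e+00,  5.33797809e-02,  1.61430981e+00, -6.52241226e-06,
        1.47599734e+00, -1.19015056e-01]), 'joint_vel': array([-8.85854615e-05, -1.54594767e-03,  4.68042107e-04, -1.96929387e-04,
        4.26123586e-04, -1.51920841e-04]), 'effort': array([ 1.81374256e-03, -3.93701828e+01, -3.70171559e+01, -2.34507769e-05,
        7.17370378e-03, -1.09106170e-05]), 'eef_pos': array([251.54275154, 571.45843887, 230.03936369]), 'tcp_rot': array([-3.32669088e-04,  2.05895461e-01,  9.78573432e-01, -9.92896099e-04]), 'contact_force': array([-0.49588877,  0.48432751,  0.15421331]), 'ft_torque': array([-0.02954732, -0.02658434, -0.01079929]), 'grasp_force': 0.0, 'grip_width': 0.9976850662075136} 18.700000000000003
top [[381.00167925   0.         316.55679616]
 [  0.         381.00167925 197.62525743]
 [  0.           0.           1.        ]] [ 302.46805182  -34.12963608 1389.08718544] [ 0.05755404 -0.69591245  0.71235978 -0.07026333]
side [[470.39505214   0.         320.33182754]
 [  0.         470.39505214 192.54725694]
 [  0.           0.           1.        ]] [   3.6452085  -791.49144612  950.71566816] [-0.39223159  0.87317833 -0.26246382  0.12176504]
[[ 1.31357434e-03 -9.54585016e-01 -2.97935766e-01  7.56738764e+01]
 [ 9.99999136e-01  1.26847318e-03  3.44731069e-04 -7.61200915e-01]
 [ 4.88484148e-05 -2.97935962e-01  9.54585858e-01 -1.43178371e+02]
 [ 0.00000000e+00  0.00000000e+00  0.00000000e+00  1.00000000e+00]]
```

View pics/top0.png

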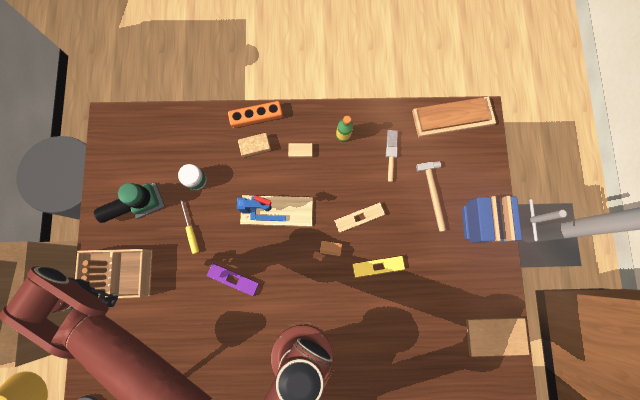

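View pics/side0.png

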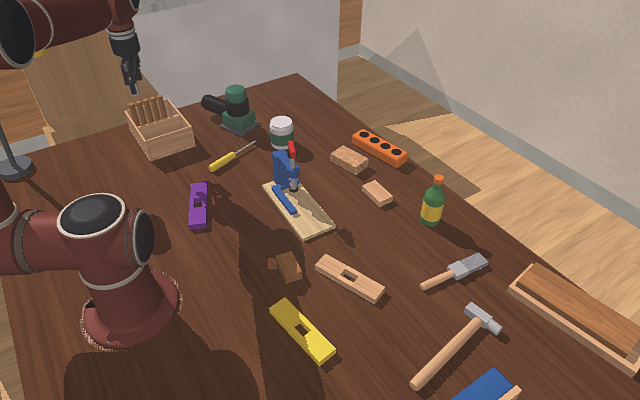

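Candidates for the panel in the top view: pine with cut-out (360,217), which fits the description. The others don't: yellow look-alike (379,267), purple look-alike (233,279), pine offcut without a hole (301,150). The station is at (276,210): its column is on the image's left and the fence below, so station +x points image-left. The side view agrees: panel (350,278), station (295,195), red knob (292,150).

```bash
cat > h.py <<'E'
import numpy as np, cv2
from scipy.spatial.transform import Rotation as R
from station import robot
def rot(q): return R.from_quat([q[1],q[2],q[3],q[0]]).as_matrix()
def view(n):
    s=robot.read_state(); c=robot.read_camera(n); K=c["K"]
    if n=="wrist":
        A=rot(s["tcp_rot"]); M=c["mount"]; Rw=A@M[:3,:3]; o=A@M[:3,3]+s["eef_pos"]
    else: Rw=rot(c["attitude"]); o=c["origin"]
    return dict(im=c["frame"],K=K,R=Rw,o=np.array(o))
def ray(v,p):
    d=v["R"]@np.linalg.solve(v["K"],[p[0],p[1],1.]); return d/np.linalg.norm(d)
def plane(v,p,z):
    d=ray(v,p); return v["o"]+d*(z-v["o"][2])/d[2]
def proj(v,P):
    q=v["K"]@(v["R"].T@(np.array(P)-v["o"])); return q[:2]/q[2]
def tri(v1,p1,v2,p2):
    a,b=ray(v1,p1),ray(v2,p2); t=np.linalg.lstsq(np.c_[a,-b],v2["o"]-v1["o"],rcond=None)[0]
    A,B=v1["o"]+t[0]*a,v2["o"]+t[1]*b; return (A+B)/2,np.linalg.norm(A-B)
def blobs(im,lo,hi,box,amin=30):
    m=cv2.inRange(cv2.cvtColor(im,cv2.COLOR_RGB2HSV),np.array(lo),np.array(hi)); k=np.zeros_like(m)
    x0,y0,x1,y1=box; k[y0:y1,x0:x1]=m[y0:y1,x0:x1]
    cs=cv2.findContours(k,cv2.RETR_EXTERNAL,cv2.CHAIN_APPROX_NONE)[0]
    return sorted([c for c in cs if cv2.contourArea(c)>amin],key=cv2.contourArea)[::-1]
E
python3 - <<'E'
from h import *
t,s=view("top"),view("side")
for v,pts in((t,[(345,222),(305,203),(262,200)]),(s,[(335,265),(320,230),(292,150)])):
    print([cv2.cvtColor(v["im"][y:y+1,x:x+1],cv2.COLOR_RGB2HSV)[0,0].tolist() for x,y in pts])
# rough
for n,p,z in(("panel",(360,217),20),("bedend",(313,212),12),("knob",(261,200),190)): print(n,plane(t,p,z))
a=cv2.resize(t["im"][180:245,225:395],None,fx=4.7,fy=4.7,interpolation=2)
b=cv2.resize(s["im"][130:310,180:400],None,fx=3,fy=3,interpolation=2)[:,:799]
a=a[:,:b.shape[1]]; b=b[:,:a.shape[1]]; a=a[:,:b.shape[1]]
o=np.vstack([a,b]); o=cv2.resize(o,None,fx=min(1,599/o.shape[0]),fy=min(1,599/o.shape[0])); cv2.imwrite("pics/c1.png",o[:,:,::-1]); print(o.shape)
E
```

```text
[[19, 89, 251], [17, 94, 207], [1, 177, 251]]
[[13, 108, 213], [17, 89, 212], [1, 187, 218]]
panel [ 477.88827265 -217.73066282   20.        ]
bedend [501.18197137 -47.83373405  12.        ]
knob [517.85493203 118.82114126 190.        ]
(599, 467, 3)
```

View pics/c1.png

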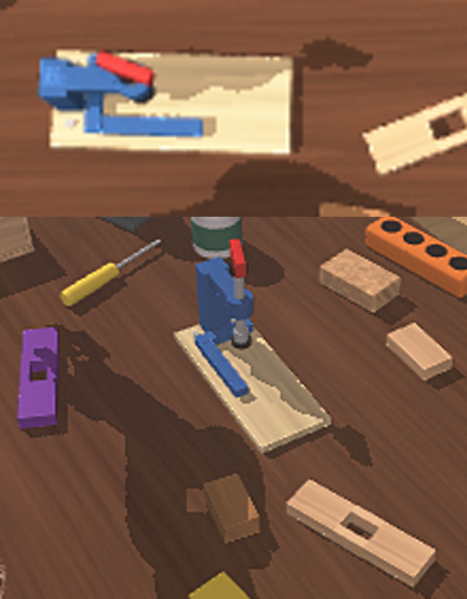

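The crop confirms it: plain pine panel with a cut-out, about (345-385, 205-228) in the top view. The bed, fence, red knob and foot are all clear. Next, coarse measurement.

Run:
```python
from h import *
t,s=view("top"),view("side")
def quad(v,lo,hi,box,z):
    c=blobs(v["im"],lo,hi,box)[0]; P=np.array([plane(v,p[0],z)[:2] for p in c],np.float32)
    r=cv2.minAreaRect(P); return np.array(r[0]),r[1],r[2],c
pt=quad(t,(8,40,120),(25,150,255),(328,198,392,236),20); print("panel top",pt[:3])
pb=quad(t,(8,40,110),(30,150,255),(236,190,318,232),12); print("bed",pb[:3])
# cut-out centre from both views: dark blob within hull
def hole(v,lo,hi,box):
    c=blobs(v["im"],lo,hi,box)[0]; m=np.zeros(v["im"].shape[:2],np.uint8); cv2.drawContours(m,[cv2.convexHull(c)],-1,255,-1)
    m=cv2.erode(m,np.ones((5,5)));x=cv2.inRange(cv2.cvtColor(v["im"],cv2.COLOR_RGB2HSV),(0,0,0),(255,255,140)); M=cv2.moments(x&m,True); return (M["m10"]/M["m00"],M["m01"]/M["m00"]),M["m00"], cv2.minAreaRect(c)
a=hole(t,(8,40,120),(25,150,255),(328,198,392,236)); b=hole(s,(5,60,140),(25,150,255),(310,248,390,306)); print(a,b)
print("hole tri",tri(t,a[0],s,b[0]))
kt=blobs(t["im"],(0,140,120),(8,255,255),(240,190,285,225))[0]; ks=blobs(s["im"],(0,140,100),(8,255,255),(280,135,305,165))[0]
def cen(c): M=cv2.moments(c); return M["m10"]/M["m00"],M["m01"]/M["m00"]
print("knob",tri(t,cen(kt),s,cen(ks)),cen(kt),cen(ks)); 
P=np.array([plane(t,p[0],200)[:2] for p in kt],np.float32);print(cv2.minAreaRect(P))
```

```text
panel top (array([ 480.41415405, -217.20187378]), (231.8907012939453, 135.41017150878906), 88.65518951416016)
bed (array([510.40881348,  86.01892853]), (297.8016662597656, 151.16461181640625), 88.76412200927734)
((360.0130813953488, 216.32848837209303), 1376.0, ((359.4999694824219, 216.5), (62.99999237060547, 36.99999237060547), -0.0)) ((347.8448275862069, 279.71264367816093), 174.0, ((348.392333984375, 277.4384765625), (71.3199691772461, 20.465730667114258), 29.74488067626953))
hole tri (array([ 479.42023035, -218.48286076,    4.28730371]), np.float64(6.550018601922203))
knob (array([518.31410854, 114.79108519, 188.28483946]), np.float64(0.5075597590602)) (262.30133333333333, 199.9973333333333) (291.61076604554864, 149.16563146997927)
((515.79736328125, 113.5995864868164), (55.21595001220703, 15.74588680267334), 67.51763153076172)
```

Careful with the scale: shifts go in shares of 50 mm and turns go in shares of pi rad. That gives: -40 mm is -0.8, -28 mm is -0.56.

```bash
python3 -m jog '{"finger_gap": [1, 1, 1, 1, 1, 1, 1, 1, 1, 1], "sx": [-0.8, -0.8, -0.8, -0.8, -0.8, -0.8, -0.8, -0.8, -0.8, -0.8], "sy": [-0.56, -0.56, -0.56, -0.56, -0.56, -0.56, -0.56, -0.56, -0.56, -0.56], "sz": [-0.2, -0.2, -0.2, -0.2, -0.2, -0.2, -0.2, -0.2, -0.2, -0.2], "turn": [0, 0, 0, 0, 0, 0, 0, 0, 0, 0]}'; python3 -m jog '{"finger_gap": [1, 1, 1, 1, 1, 1, 1, 1, 1, 1], "sx": [0, 0, 0, 0, 0, 0, 0, 0, 0, 0], "sy": [0, 0, 0, 0, 0, 0, 0, 0, 0, 0], "sz": [0, 0, 0, 0, 0, 0, 0, 0, 0, 0], "turn": [0.0366, 0.0366, 0.0366, 0.0366, 0.0366, 0.0366, 0.0366, 0.0366, 0.0366, 0.0366]}'; python3 -m jog '{"finger_gap": [1, 1], "sx": [0, 0], "sy": [0, 0], "sz": [0, 0], "turn": [0, 0]}'
python3 - <<'E'
from h import *
s=robot.read_state(); print(s["q"])
v=view("wrist"); print(v["K"]); cv2.imwrite("pics/w1.png",v["im"][:,:,::-1]); np.save("w1.npy",v,allow_pickle=True)
print(proj(v,(518,115,190)),proj(v,(478,-218,20)))
E
```

```text
time: 1.35
eef_pos: [505.7, 152.6, 332.0]
tcp_rot: [0.0, 0.206, 0.979, 0.0]
contact_force: [1.4, 1.1, -0.3]
grip_width: 1.003
grasp_force: 0.0
time: 2.35
eef_pos: [505.1, 154.5, 331.3]
tcp_rot: [0.0, 0.707, 0.708, 0.0]
contact_force: [-0.7, -0.8, -0.1]
grip_width: 0.998
grasp_force: 0.0
time: 2.55
eef_pos: [505.1, 154.5, 331.3]
tcp_rot: [0.0, 0.704, 0.71, 0.0]
contact_force: [0.3, -0.5, 0.1]
grip_width: 0.998
grasp_force: 0.0
[ 1.55968283e-01 -2.19633791e-01  1.70504165e+00 -2.21733911e-05
  1.65613900e+00  1.47550248e-01]
[[324.14526548   0.         316.55700994]
 [  0.         324.14526548 203.03192008]
 [  0.           0.           1.        ]]
[329.62548234 229.44651297] [298.82477699 369.87160968]
```

View pics/w1.png

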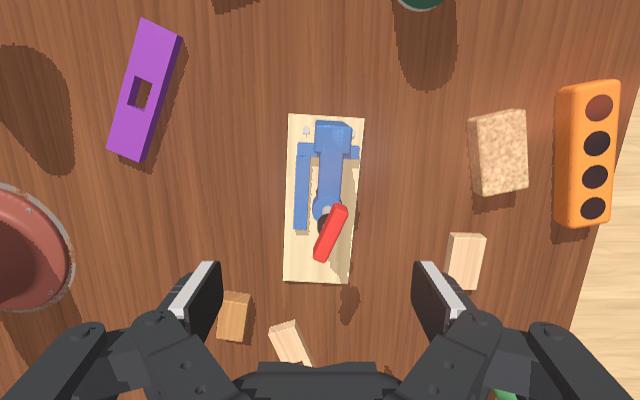

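The wrist view shows the station: bed corners near (290,114), (365,118), (347,284), (283,281), the fence bar at x≈300, y 150-230, and the red knob at (331,233). The panel is cut off at (290,345).

Run:
```python
from h import *
v=np.load("w1.npy",allow_pickle=True).item()
im=v["im"]
for p in((320,265),(270,200),(294,130),(305,215),(352,200)): print(p,cv2.cvtColor(im[p[1]:p[1]+1,p[0]:p[0]+1],cv2.COLOR_RGB2HSV)[0,0])
c=blobs(im,(15,25,120),(35,140,255),(270,100,380,295)); print([cv2.contourArea(x) for x in c])
h=cv2.convexHull(np.vstack(c)); ap=cv2.approxPolyDP(h,6,True)[:,0]; print(ap.tolist())
print([plane(v,p,12).round(1).tolist() for p in ap])
P=np.array([plane(v,p[0],12)[:2] for p in h],np.float32); print(cv2.minAreaRect(P))
b=blobs(im,(105,100,40),(125,255,255),(285,110,370,240)); print([cv2.boundingRect(x) for x in b])
# fence right (inner) top edge, rows 165..225
m=cv2.inRange(cv2.cvtColor(im,cv2.COLOR_RGB2HSV),(105,100,40),(125,255,255))
e=[]
for y in range(165,226,6):
    xs=np.where(m[y,290:316])[0]+290; e.append((xs.min(),xs.max(),y))
print(e); print([plane(v,(a+b+0,y),26)[:2].round(1).tolist() for a,b,y in e for a,b in((a,0),(0,b+1))])
k=blobs(im,(0,140,80),(8,255,255),(305,195,355,270))[0]
P=np.array([plane(v,p[0],202)[:2] for p in k],np.float32); print("knob",cv2.minAreaRect(P), cv2.minAreaRect(k))
```

```text
(320, 265) [ 18  72 242]
(270, 200) [ 11 127 153]
(294, 130) [ 19  66 255]
(305, 215) [108 110 200]
(352, 200) [ 18  79 206]
[11672.5]
[[288, 113], [364, 119], [347, 283], [283, 280]]
[[465.5, 214.8, 12.0], [570.5, 207.8, 12.0], [556.7, -49.7, 12.0], [453.2, -45.1, 12.0]]
((511.49981689453125, 81.9692153930664), (261.6318054199219, 106.13105010986328), 86.98591613769531)
[(296, 120, 56, 51), (293, 188, 15, 42), (313, 188, 28, 33)]Traceback (most recent call last):
  File "<stdin>", line 14, in <module>
    return umr_minimum(a, axis, None, out, keepdims, initial, where)
ValueError: zero-size array to reduction operation minimum which has no identity
```

Bed rectangle measured 261.6 x 106.1 mm on z=12 (given: 260 x 106), so that height is confirmed. Next, the panel.

To row units: -42 mm is -0.84, 12.6 mm is 0.252.

```bash
python3 -m jog '{"finger_gap": [1, 1, 1, 1, 1, 1, 1, 1, 1, 1], "sx": [-0.84, -0.84, -0.84, -0.84, -0.84, -0.84, -0.84, -0.84, 0, 0], "sy": [-0.068, -0.068, -0.068, -0.068, -0.068, -0.068, -0.068, -0.068, 0, 0], "sz": [0.252, 0.252, 0.252, 0.252, 0.252, 0.252, 0.252, 0.252, 0, 0], "turn": [0, 0, 0, 0, 0, 0, 0, 0, 0, 0]}'
python3 - <<'E'
from h import *
v=view("wrist"); cv2.imwrite("pics/w2.png",v["im"][:,:,::-1]); np.save("w2.npy",v,allow_pickle=True)
print(proj(v,(478,-218,20)))
E
```

```text
time: 3.6
eef_pos: [479.6, -182.2, 230.1]
tcp_rot: [-0.001, 0.705, 0.709, 0.0]
contact_force: [0.0, 0.7, 0.7]
grip_width: 0.999
grasp_force: 0.0
[314.9380111  203.90531425]
```

View pics/w2.png

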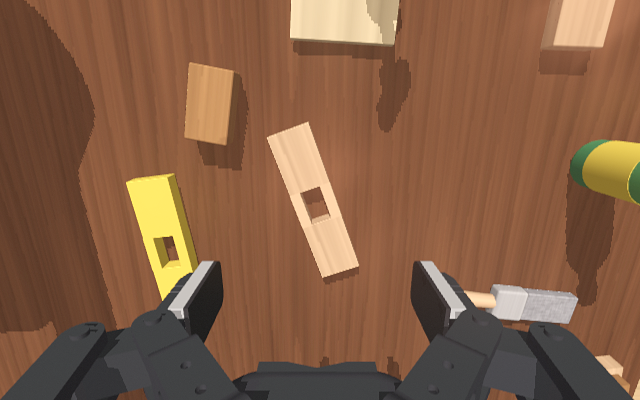

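The panel lies with corners about (268,136), (308,122), (358,267), (323,278) and its cut-out at (315,204). The yellow look-alike is on its left, and the bed end (290-397, 40) is at the top.

Run:
```python
from h import *
v=np.load("w2.npy",allow_pickle=True).item(); im=v["im"]
for p in((300,160),(330,245),(350,160),(280,230)): print(p,cv2.cvtColor(im[p[1]:p[1]+1,p[0]:p[0]+1],cv2.COLOR_RGB2HSV)[0,0])
H=cv2.cvtColor(im,cv2.COLOR_RGB2HSV)
c=blobs(im,(5,40,205),(25,115,255),(255,110,370,290))[0]
h=cv2.convexHull(c)
for z in(14,20,26):
    P=np.array([plane(v,p[0],z)[:2] for p in h],np.float32); print(z,cv2.minAreaRect(P))
ap=cv2.approxPolyDP(h,6,True)[:,0]; print(ap.tolist(),[plane(v,p,20)[:2].round(1).tolist() for p in ap])
# height: panel-centre pixel in wrist vs side cam
s=view("side"); 
cs=blobs(s["im"],(5,60,180),(25,130,255),(312,250,388,304))[0]; a2=cv2.approxPolyDP(cv2.convexHull(cs),4,True)[:,0]; print(a2.tolist())
for p in ap: 
    q=proj(s,plane(v,p,20)); print(p,q.round(1)); 
    d=np.linalg.norm(a2-q,axis=1); print(tri(v,p,s,a2[d.argmin()]),d.min().round(1))
```

```text
(300, 160) [ 15  90 240]
(330, 245) [ 15  86 242]
(350, 160) [ 11 140 153]
(280, 230) [ 11 142 144]
14 ((478.3488464355469, -221.418212890625), (49.01273727416992, 183.59527587890625), 20.10288429260254)
20 ((478.3636779785156, -219.51083374023438), (48.19429397583008, 180.52952575683594), 20.102867126464844)
26 ((478.3785095214844, -217.60340881347656), (47.3758430480957, 177.46380615234375), 20.102867126464844)
[[306, 122], [358, 264], [322, 277], [267, 139]] [[468.1, -127.1], [530.6, -294.0], [487.1, -312.0], [426.1, -145.2]]
[[315, 264], [327, 254], [384, 287], [374, 299]]
[306 122] [325.1 254.1]
(array([ 470.11976055, -128.52592783,   20.43812736]), np.float64(4.902017249848046)) 1.9
[358 264] [384.7 286.9]
(array([ 529.76050983, -293.49380489,   20.15597332]), np.float64(1.6810587681143214)) 0.7
[322 277] [375.4 300.2]
(array([ 486.04067151, -309.49108206,   23.33894043]), np.float64(2.2818752974731202)) 1.9
[267 139] [315.4 265.5]
(array([ 426.27926741, -144.27285245,   24.76693699]), np.float64(1.3221037418404817)) 1.6
```

To row units: -46.3 mm is -0.926, 45 mm is 0.9, -0.115 rad / 3.1416 = -0.0366.

```bash
python3 -m jog '{"finger_gap": [1, 1, 1, 1, 1, 1, 1, 1, 1, 1], "sx": [0, 0, 0, -0.926, -0.926, 0, 0, 0, 0, 0], "sy": [0, 0, 0, -0.14, -0.14, 0, 0, 0, 0, 0], "sz": [0, 0, 0, 0, 0, 0.9, 0.9, 0.9, 0, 0], "turn": [-0.0366, -0.0366, -0.0366, 0, 0, 0, 0, 0, 0, 0]}'
python3 - <<'E'
from h import *
v=view("wrist"); cv2.imwrite("pics/w3.png",v["im"][:,:,::-1]); im=v["im"]
s=robot.read_state(); A=rot(s["tcp_rot"]); print(s["eef_pos"],A[:,0],A[:,1])
print(A.T@(np.array([498.3,-274,4])-s["eef_pos"]), np.degrees(np.arctan2(A[1,0],A[0,0])))
E
```

```text
time: 4.7
eef_pos: [499.1, -272.4, 96.1]
tcp_rot: [-0.0, 0.572, 0.82, 0.0]
contact_force: [0.2, -0.7, 1.4]
grip_width: 1.002
grasp_force: 0.0
[ 500.33062571 -273.48397455   98.2532856 ] [-0.34544604  0.93843372 -0.00303107] [0.93843383 0.34545279 0.00207774]
[ 0.50290388 -2.27970439 94.247661  ] 110.20912291984659
```

View pics/w3.png

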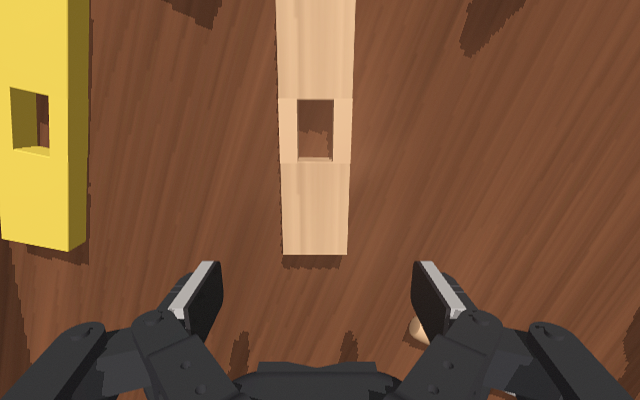

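The panel is centred between the fingers (its edges at 283 and 347 px at the end row 255, fingers centred at 316). Descend and close.

To row units: 40 mm is 0.8, 12 mm is 0.24.

```bash
python3 -m jog '{"finger_gap": [1, 1, 1, 1, 0.3, 0.3, 0.3, 0.3, 0.3, 0.3], "sx": [0, 0, 0, 0, 0, 0, 0, 0, 0, 0], "sy": [0, 0, 0, 0, 0, 0, 0, 0, 0, 0], "sz": [0.8, 0.8, 0.24, 0, 0, 0, 0, 0, 0, 0], "turn": [0, 0, 0, 0, 0, 0, 0, 0, 0, 0]}'
```

```text
time: 5.75
eef_pos: [500.6, -274.8, 6.5]
tcp_rot: [0.002, 0.573, 0.82, -0.0]
contact_force: [-1.1, -0.3, 7.4]
grip_width: 0.543
grasp_force: 63.7
```

To row units: 42.6 mm is 0.852, -30 mm is -0.6, 0.135 rad / 3.1416 = 0.043.

```bash
python3 -m jog '{"finger_gap": [0.3, 0.3, 0.3, 0.3, 0.3, 0.3, 0.3, 0.3, 0.3, 0.3], "sx": [0, 0, 0, 0, 0, 0.852, 0.852, 0.852, 0.852, 0.852], "sy": [0, 0, 0, 0, 0, 0.02, 0.02, 0.02, 0.02, 0.02], "sz": [-0.6, -0.6, 0, 0, 0, 0, 0, 0, 0, 0], "turn": [0, 0, 0.043, 0.043, 0.043, 0, 0, 0, 0, 0]}'; python3 -m jog '{"finger_gap": [0.3, 0.3], "sx": [0, 0], "sy": [0, 0], "sz": [0, 0], "turn": [0, 0]}'
python3 - <<'E'
from h import *
s=robot.read_state(); A=rot(s["tcp_rot"]); print(s["eef_pos"],np.degrees(np.arctan2(A[1,0],A[0,0])),s["contact_force"],s["ft_torque"])
v=view("wrist"); t=view("top"); sd=view("side"); np.save("w4.npy",v,allow_pickle=True)
o=np.vstack([cv2.resize(v["im"][:300],(560,262)),cv2.resize(sd["im"][130:300,200:440],(460,326))[:, :].repeat(1,1) if 0 else cv2.copyMakeBorder(cv2.resize(sd["im"][130:300,200:440],(460,326)),0,0,0,100,0)])
cv2.imwrite("pics/w4.png",o[:,:,::-1])
E
```

```text
time: 6.75
eef_pos: [515.2, -59.5, 64.2]
tcp_rot: [0.001, 0.726, 0.688, 0.0]
contact_force: [0.8, 0.3, -1.0]
grip_width: 0.539
grasp_force: 62.8
time: 6.95
eef_pos: [515.2, -60.3, 63.9]
tcp_rot: [0.0, 0.725, 0.689, -0.0]
contact_force: [0.2, -0.4, 0.1]
grip_width: 0.545
grasp_force: 62.8
[515.22790197 -60.30935738  63.92154086] 87.03944419870011 [ 0.1548163  -0.40175884  0.12542826] [-0.07376443  0.04368817  0.03713048]
```

View pics/w4.png

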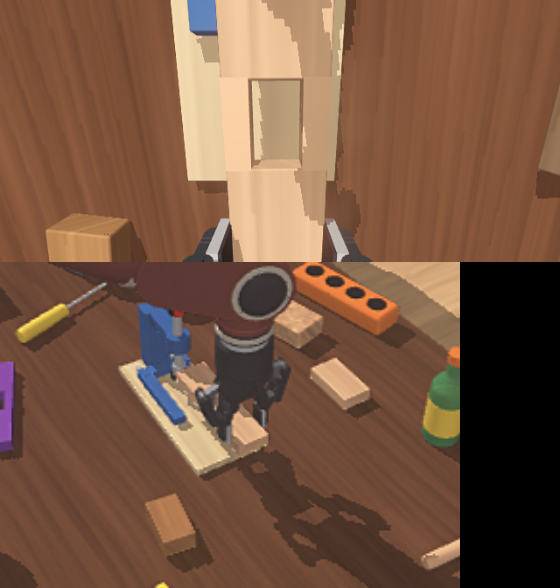

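The panel is held level and square over the bed's open end, and the fence end is visible at about (203,30) to the left of the panel. Lower it.

To row units: 20 mm is 0.4, 15 mm is 0.3.

```bash
python3 -m jog '{"finger_gap": [0.3, 0.3, 0.3, 0.3, 0.3], "sx": [0, 0, 0, 0, 0], "sy": [0.03, 0, 0, 0, 0], "sz": [0.4, 0.3, 0.12, 0.04, 0], "turn": [0, 0, 0, 0, 0]}'; for i in 1 ; do python3 -m jog '{"finger_gap": [0.3, 0.3], "sx": [0, 0], "sy": [0, 0], "sz": [0.03, 0], "turn": [0, 0]}'; done
python3 - <<'E'
from h import *
s=robot.read_state();print(s["contact_force"],s["ft_torque"],s["eef_pos"])
E
```

```text
time: 7.6
eef_pos: [516.4, -61.3, 20.3]
tcp_rot: [-0.0, 0.726, 0.688, -0.0]
contact_force: [0.6, 0.8, -0.4]
grip_width: 0.54
grasp_force: 62.8
time: 7.8
eef_pos: [517.0, -61.2, 19.5]
tcp_rot: [0.0, 0.726, 0.688, 0.0]
contact_force: [-0.1, -0.2, -1.8]
grip_width: 0.539
grasp_force: 62.8
[-0.10961831 -0.21003434 -1.83270561] [-0.04628129  0.03359492  0.02562315] [517.04003235 -61.18847155  19.54231247]
```

To row units: 1 mm is 0.02.

```bash
python3 -m jog '{"finger_gap": [0.3, 0.3], "sx": [0, 0], "sy": [0, 0], "sz": [0.02, 0], "turn": [0, 0]}' | grep -E 'pos|force'; python3 -m jog '{"finger_gap": [0.3, 0.3], "sx": [0, 0], "sy": [0, 0], "sz": [0.02, 0], "turn": [0, 0]}'| grep -E 'pos|force'
```

```text
eef_pos: [517.1, -61.2, 18.5]
contact_force: [0.2, -0.8, -0.6]
grasp_force: 62.9
eef_pos: [517.1, -61.2, 18.4]
contact_force: [-3.7, 0.5, 7.2]
grasp_force: 63.7
```

To row units: 0.5 mm is 0.01.

```bash
python3 -m jog '{"finger_gap": [0.3, 0.3], "sx": [0, 0], "sy": [0, 0], "sz": [0.01, 0], "turn": [0, 0]}' | grep -E 'pos|force'
python3 - <<'E'
from h import *
s=robot.read_state();print(s["contact_force"],s["ft_torque"],s["eef_pos"])
E
```

```text
eef_pos: [517.2, -61.3, 18.3]
contact_force: [-5.3, -0.1, 10.1]
grasp_force: 64.1
[-5.2808107  -0.09754241 10.12955619] [0.08906422 0.73051286 0.02116361] [517.15539598 -61.25495593  18.32052206]
```

To row units: 15 mm is 0.3, 10 mm is 0.2.

```bash
python3 -m jog '{"finger_gap": [0.3, 0.3, 0.3, 0.3, 0.3, 0.3], "sx": [0, 0.3, 0.3, 0.3, 0.2, 0], "sy": [0, 0, 0, 0, 0, 0], "sz": [-0.02, 0, 0, 0, 0, 0], "turn": [0, 0, 0, 0, 0, 0]}'; python3 -m jog '{"finger_gap": [0.3, 0.3, 0.3], "sx": [0.06, 0.04, 0], "sy": [0, 0, 0], "sz": [0, 0, 0], "turn": [0, 0, 0]}' | grep -E 'pos|force'
```

```text
time: 9.0
eef_pos: [520.6, -3.7, 18.5]
tcp_rot: [0.0, 0.725, 0.688, 0.001]
contact_force: [0.1, 2.0, 6.4]
grip_width: 0.544
grasp_force: 63.6
eef_pos: [520.9, -0.1, 18.5]
contact_force: [-0.0, -3.1, 5.3]
grasp_force: 63.6
```

To row units: 2 mm is 0.04, -0.5 mm is -0.01.

```bash
for k in 1; do python3 -m jog '{"finger_gap": [0.3, 0.3], "sx": [0.04, 0], "sy": [0, 0], "sz": [-0.01, 0], "turn": [0, 0]}' | grep -E 'pos|contact'; python3 -m jog '{"finger_gap": [0.3, 0.3], "sx": [0.04, 0], "sy": [0, 0], "sz": [0, 0], "turn": [0, 0]}' | grep -E 'pos|contact';python3 -m jog '{"finger_gap": [0.3, 0.3], "sx": [0.02, 0], "sy": [0, 0], "sz": [0, 0], "turn": [0, 0]}' | grep -E 'pos|contact'; python3 -m jog '{"finger_gap": [0.3, 0.3], "sx": [0.02, 0], "sy": [0, 0], "sz": [0, 0], "turn": [0, 0]}' | grep -E 'pos|contact'; done
```

```text
eef_pos: [520.6, 2.0, 18.5]
contact_force: [0.8, 1.0, 5.0]
eef_pos: [520.6, 3.2, 18.5]
contact_force: [0.1, -2.7, 5.3]
eef_pos: [520.7, 3.9, 18.5]
contact_force: [-0.2, -3.3, 5.2]
eef_pos: [520.7, 4.8, 18.5]
contact_force: [0.2, -3.6, 5.4]
```

To row units: 1 mm is 0.02, -0.4 mm is -0.008.

```bash
for k in 1; do python3 -m jog '{"finger_gap": [0.3, 0.3], "sx": [0.02, 0], "sy": [0, 0], "sz": [-0.008, 0], "turn": [0, 0]}' | grep -E 'pos|contact'; python3 -m jog '{"finger_gap": [0.3, 0.3], "sx": [0.02, 0], "sy": [0, 0], "sz": [0, 0], "turn": [0, 0]}' | grep -E 'pos|contact';python3 -m jog '{"finger_gap": [0.3, 0.3], "sx": [0.02, 0], "sy": [0, 0], "sz": [0, 0], "turn": [0, 0]}' | grep -E 'pos|contact'; done
```

```text
eef_pos: [520.4, 6.2, 18.5]
contact_force: [0.8, -2.4, 3.9]
eef_pos: [520.4, 6.9, 18.5]
contact_force: [0.1, -2.8, 4.4]
eef_pos: [520.4, 7.0, 18.5]
contact_force: [-0.0, -5.6, 4.6]
```

To row units: 0.7 mm is 0.014.

```bash
python3 -m jog '{"finger_gap": [0.3, 0.3], "sx": [0.014, 0], "sy": [0, 0], "sz": [0, 0], "turn": [0, 0]}' | grep -E 'pos|contact'; python3 -m jog '{"finger_gap": [0.3, 0.3, 0.3, 0.3], "sx": [-0.018, 0, 0, 0], "sy": [0, -0.06, -0.04, 0], "sz": [-0.006, 0, 0, 0], "turn": [0, 0, 0, 0]}' | grep -E 'pos|contact';python3 -m jog '{"finger_gap": [0.3, 0.3], "sx": [0, 0], "sy": [-0.02, 0], "sz": [0, 0], "turn": [0, 0]}' | grep -E 'pos|contact';python3 -m jog '{"finger_gap": [0.3, 0.3], "sx": [0, 0], "sy": [-0.02, 0], "sz": [0, 0], "turn": [0, 0]}' | grep -E 'pos|contact'
```

```text
eef_pos: [520.4, 7.0, 18.5]
contact_force: [-0.4, -8.7, 4.7]
eef_pos: [515.7, 7.4, 18.5]
contact_force: [2.4, -6.0, 0.2]
eef_pos: [514.8, 7.4, 18.5]
contact_force: [3.6, -6.7, 0.2]
eef_pos: [513.8, 7.5, 18.5]
contact_force: [2.7, -5.9, -0.2]
```

To row units: -1 mm is -0.02.

```bash
for k in 1; do python3 -m jog '{"finger_gap": [0.3, 0.3], "sx": [0, 0], "sy": [-0.02, 0], "sz": [0, 0], "turn": [0, 0]}' | grep -E 'pos|contact';python3 -m jog '{"finger_gap": [0.3, 0.3], "sx": [0, 0], "sy": [-0.014, 0], "sz": [0, 0], "turn": [0, 0]}' | grep -E 'pos|contact';python3 -m jog '{"finger_gap": [0.3, 0.3], "sx": [0, 0], "sy": [-0.014, 0], "sz": [0, 0], "turn": [0, 0]}' | grep -E 'pos|contact'; done
```

```text
eef_pos: [512.9, 7.5, 18.5]
contact_force: [3.7, -6.3, 0.3]
eef_pos: [512.2, 7.6, 18.5]
contact_force: [3.6, -5.9, -0.3]
eef_pos: [512.2, 7.6, 18.7]
contact_force: [5.0, -5.7, -1.1]
```

To row units: -0.7 mm is -0.014.

```bash
python3 -m jog '{"finger_gap": [0.3, 0.3], "sx": [0, 0], "sy": [-0.014, 0], "sz": [0, 0], "turn": [0, 0]}' | grep -E 'pos|contact'
python3 - <<'E'
from h import *
s=robot.read_state();A=rot(s["tcp_rot"]);print(s["contact_force"],s["ft_torque"],s["eef_pos"],np.degrees(np.arctan2(A[1,0],A[0,0])))
v=view("wrist"); cv2.imwrite("pics/w5.png",v["im"][:300,120:520][:,:,::-1].repeat(2,0).repeat(2,1)[:600])
E
```

```text
eef_pos: [512.1, 7.6, 18.9]
contact_force: [8.1, -5.5, -3.3]
[ 8.09683227 -5.48409475 -3.28765001] [-0.99818092 -1.28760607 -0.81915221] [512.0822651    7.58279102  18.86226497] 86.75090581143746
```

View pics/w5.png

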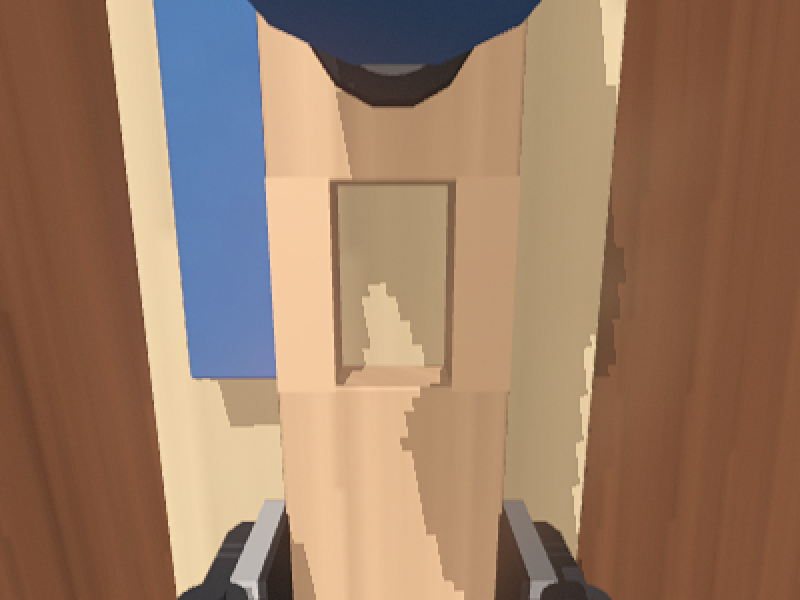

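The panel lies against the fence with no visible gap (fence's inner edge is the panel's left edge, (265-278, 0-378) in the crop). The foot is above it at (395,85). The resultant side force acts about 100 mm ahead of the TCP, within the fence, so it is flush. Release.

To row units: 0.6 mm is 0.012, 0.2 mm is 0.004.

```bash
python3 -m jog '{"finger_gap": [0.3, 0.3], "sx": [0.004, 0], "sy": [0, 0], "sz": [0.012, 0], "turn": [0, 0]}' | grep -E 'pos|contact'; python3 -m jog '{"finger_gap": [1, 1, 1, 1, 1, 1], "sx": [0, 0, 0, 0, 0, 0], "sy": [0, 0, 0, 0, 0, 0], "sz": [0, 0, 0, 0, 0, 0], "turn": [0, 0, 0, 0, 0, 0]}'; python3 -m jog '{"finger_gap": [1, 1, 1, 1, 1, 1, 1], "sx": [-0.12, -0.12, -0.12, -0.12, 0, 0, 0], "sy": [0, 0, 0, 0, 0, 0, 0], "sz": [-0.4, -0.8, -0.8, -0.8, -0.8, 0, 0], "turn": [0, 0, 0, 0, 0, 0, 0]}'
python3 - <<'E'
from h import *
s=robot.read_state();A=rot(s["tcp_rot"]);print(s["eef_pos"],s["q"],np.degrees(np.arctan2(A[1,0],A[0,0])))
v=view("wrist"); cv2.imwrite("pics/w6.png",v["im"][:,:,::-1]);np.save("w6.npy",v,allow_pickle=True)
t=view("top");np.save("t6.npy",t,allow_pickle=True)
E
```

```text
eef_pos: [512.1, 7.6, 18.6]
contact_force: [6.6, -6.8, 0.2]
time: 13.35
eef_pos: [510.0, 8.6, 18.0]
tcp_rot: [-0.0, 0.726, 0.688, -0.0]
contact_force: [-0.4, -0.1, -0.1]
grip_width: 0.997
grasp_force: 0.0
time: 14.05
eef_pos: [509.6, -15.7, 199.5]
tcp_rot: [0.001, 0.726, 0.688, 0.001]
contact_force: [-0.1, 0.0, -1.0]
grip_width: 1.001
grasp_force: 0.0
[509.63548504 -15.68980464 199.53263773] [-1.76871953e-01 -2.08003376e-01  1.91255164e+00  9.37014747e-05
  1.43415013e+00 -1.22817078e-01] 86.90213849932958
```

View pics/w6.png

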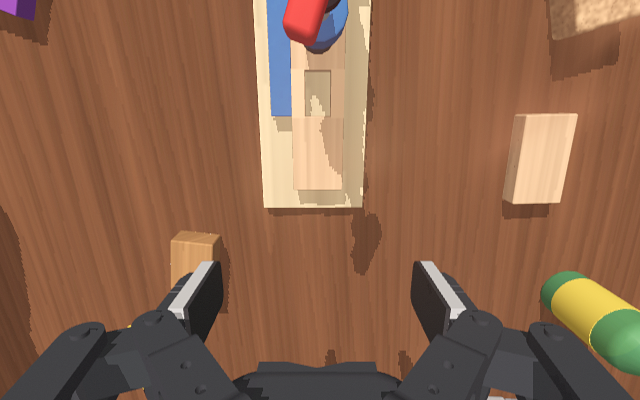

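The panel stays flush to the fence (its left edge at column 291), with its outer end at row 189. Check the seat and measure the knob.

Run:
```python
from h import *
w1,w6,t=[np.load(f,allow_pickle=True).item() for f in("w1.npy","w6.npy","t6.npy")]
u=np.array([np.cos(np.radians(86.98)),np.sin(np.radians(86.98))]);n=np.array([-u[1],u[0]])
O=np.array([518.07,111.67])
st=lambda P:(np.array(P[:2])-O)@np.c_[u,n]
for p,z in(((293.5,189.5),32),((342.5,189.5),32),((264,207),12),((362,207.5),12),((291,115),26),((305,70),32),((331,70),32)): print(p,st(plane(w6,p,z)).round(1))
k=blobs(w1["im"],(0,140,80),(8,255,255),(305,195,355,270))[0]
for z in(195,202,206):
    P=np.array([plane(w1,p[0],z)[:2] for p in k],np.float32); r=cv2.minAreaRect(P); print(z,r,st(r[0]))
kt=blobs(t["im"],(0,140,120),(8,255,255),(240,185,285,225)); print(len(kt))
if kt:
    P=np.array([plane(t,p[0],202)[:2] for p in kt[0]],np.float32); print(cv2.minAreaRect(P))
ap=cv2.minAreaRect(k); print(ap, cv2.minAreaRect(kt[0])[0] if kt else 0)
if kt: print(tri(w1,ap[0],t,cv2.minAreaRect(kt[0])[0]))
```

```text
(293.5, 189.5) [-135.3   23.8]
(342.5, 189.5) [-135.4  -24.8]
(264, 207) [-160.    57.2]
(362, 207.5) [-160.7  -47.9]
(291, 115) [-64.2  25. ]
(305, 70) [-25.3  11.2]
(331, 70) [-25.3 -11.9]
195 ((517.2896118164062, 113.32038879394531), (60.18711853027344, 17.166784286499023), 67.8160171508789) [1.60698235 0.86625436]
202 ((516.9661254882812, 116.2342529296875), (58.67973709106445, 16.736820220947266), 67.81594848632812) [4.499757   1.34280702]
206 ((516.7813110351562, 117.89929962158203), (57.81837463378906, 16.491182327270508), 67.81591796875) [6.15275442 1.61508703]
1
((515.4281616210938, 113.32600402832031), (56.081661224365234, 15.71939468383789), 67.51759338378906)
((329.3560791015625, 232.3950958251953), (18.29887580871582, 61.1824951171875), 24.77513885498047) (262.28094482421875, 200.06961059570312)
(array([517.14992565, 114.06659173, 194.67268855]), np.float64(0.9084954822624639))
```

Seated: end at x -135.3, edges at +23.8/-24.8 (ideal -135, ±24). Knob bar is at 67.6°, axis about (517.5, 112.7). Go up, turn the wrist 2.805 rad back so the full clockwise range is available, and move over the knob.

To row units: -6 mm is -0.12, -0.14 rad / 3.1416 = -0.0446.

```bash
python3 -m jog '{"finger_gap": [1, 1, 1, 1, 1, 1, 1, 1, 1, 1], "sx": [0, 0, 0, 0, 0, 0, 0, 0, 0, 0], "sy": [0, 0, 0, 0, 0, 0, 0, 0, 0, 0], "sz": [-0.12, -0.12, -0.12, -0.12, -0.12, -0.12, -0.12, -0.12, -0.12, -0.12], "turn": [-0.0446, -0.0446, -0.0446, -0.0446, -0.0446, -0.0446, -0.0446, -0.0446, -0.0446, -0.0446]}' >/dev/null; python3 -m jog '{"finger_gap": [1, 1, 1, 1, 1, 1, 1, 1, 1, 1], "sx": [0, 0, 0, 0, 0, 0, 0, 0, 0, 0], "sy": [0, 0, 0, 0, 0, 0, 0, 0, 0, 0], "sz": [0, 0, 0, 0, 0, 0, 0, 0, 0, 0], "turn": [-0.0446, -0.0446, -0.0446, -0.0446, -0.0446, -0.0446, -0.0446, -0.0446, -0.0446, -0.0462]}' >/dev/null; python3 -m jog '{"finger_gap": [1, 1, 1, 1, 1, 1], "sx": [-0.812, -0.812, -0.812, 0, 0, 0], "sy": [0.278, 0.278, 0.278, 0, 0, 0], "sz": [0, 0, 0, 0, 0, 0], "turn": [0, 0, 0, 0, 0, 0]}'
python3 - <<'E'
from h import *
s=robot.read_state();A=rot(s["tcp_rot"]);print(s["q"],np.degrees(np.arctan2(A[1,0],A[0,0])))
print(A.T@(np.array([517.5,112.7,174])-s["eef_pos"]))
v=view("wrist"); cv2.imwrite("pics/w7.png",v["im"][:,:,::-1])
k=blobs(v["im"],(0,140,80),(8,255,255),(150,100,500,400))
if k: print(cv2.minAreaRect(k[0]))
E
```

```text
time: 16.75
eef_pos: [516.3, 112.3, 256.7]
tcp_rot: [-0.001, -0.556, 0.831, 0.0]
contact_force: [-0.3, 0.3, 0.1]
grip_width: 0.998
grasp_force: 0.0
[ 7.34330456e-02 -1.92855536e-01  1.80418334e+00 -4.05984174e-04
  1.53267878e+00 -2.67695670e+00] -112.41327938444925
[-0.98631563 -1.12929234 82.65759246]
((314.5, 219.0), (84.0, 21.0), 90.0)
```

View pics/w7.png

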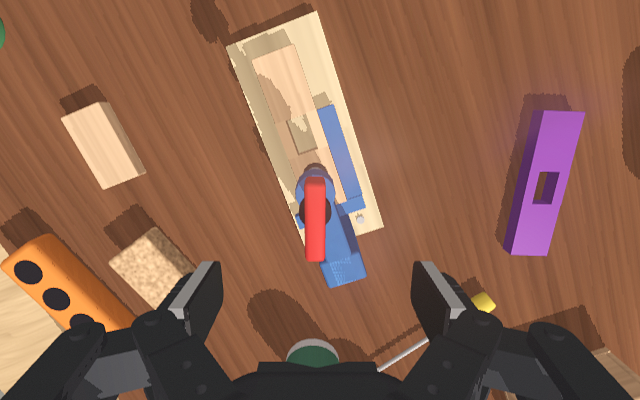

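The knob is upright in the image (column 304-325, rows 177-261) and centred between the fingers. Descend and pinch.

Careful with the scale: shifts go in shares of 50 mm and turns go in shares of pi rad. That gives: 40 mm is 0.8, 2.5 mm is 0.05.

```bash
python3 -m jog '{"finger_gap": [1, 1, 1, 1, 0, 0, 0, 0, 0, 0], "sx": [0, 0, 0, 0, 0, 0, 0, 0, 0, 0], "sy": [0, 0, 0, 0, 0, 0, 0, 0, 0, 0], "sz": [0.8, 0.8, 0.05, 0, 0, 0, 0, 0, 0, 0], "turn": [0, 0, 0, 0, 0, 0, 0, 0, 0, 0]}'; python3 -m jog '{"finger_gap": [0, 0, 0], "sx": [0, 0, 0], "sy": [0, 0, 0], "sz": [0, 0, 0], "turn": [0, 0, 0]}'
python3 - <<'E'
from h import *
s=robot.read_state();print(s["eef_pos"],s["contact_force"],s["ft_torque"])
E
```

```text
time: 17.8
eef_pos: [517.7, 112.7, 176.5]
tcp_rot: [0.001, -0.556, 0.831, -0.001]
contact_force: [2.5, -0.8, 2.1]
grip_width: 0.15
grasp_force: 60.7
time: 18.1
eef_pos: [517.7, 112.8, 176.5]
tcp_rot: [0.001, -0.556, 0.831, -0.001]
contact_force: [4.4, -1.5, 4.1]
grip_width: 0.152
grasp_force: 60.8
[517.72457537 112.75860959 176.54102763] [ 4.4050623  -1.54509281  4.14965671] [-0.29004487 -0.6734916   0.02375881]
```

```bash
cat > r.py <<'E'
from station import robot; import numpy as np
s=robot.read_state();q=s["tcp_rot"]; print("Mz %.3f ang %.3f F %s z %.2f grip %.3f"%(s["ft_torque"][2],2*np.arctan2(q[2],q[1]),s["contact_force"].round(1),s["eef_pos"][2],s["grip_width"]))
E
python3 -m jog '{"finger_gap": [0, 0, 0, 0, 0], "sx": [0, 0, 0, 0, 0], "sy": [-0.01, 0, 0, 0, 0], "sz": [0, 0.0127, 0.0127, 0.0127, 0], "turn": [0, 0.0318, 0.0318, 0.0318, 0]}'>/dev/null; python3 r.py; python3 -m jog '{"finger_gap": [0, 0], "sx": [0, 0], "sy": [0, 0], "sz": [0.0127, 0], "turn": [0.0318, 0]}'>/dev/null; python3 r.py; python3 -m jog '{"finger_gap": [0, 0], "sx": [0, 0], "sy": [0, 0], "sz": [0.0127, 0], "turn": [0.0318, 0]}'>/dev/null; python3 r.py;  python3 -m jog '{"finger_gap": [0, 0], "sx": [0, 0], "sy": [0, 0], "sz": [0.0127, 0], "turn": [0.0318, 0]}'>/dev/null; python3 r.py
```

```text
Mz -0.332 ang 4.020 F [ 3.  -1.6  4.8] z 174.53 grip 0.147
Mz -0.231 ang 3.920 F [ 3.1 -1.8  5.5] z 173.87 grip 0.152
Mz -0.311 ang 3.820 F [ 3.2 -1.3  4.5] z 173.28 grip 0.151
Mz -0.295 ang 3.720 F [ 3.5 -2.1  4. ] z 172.62 grip 0.147
```

To row units: 0.32 mm is 0.0064, 0.05 rad / 3.1416 = 0.0159.

```bash
python3 -m jog '{"finger_gap": [0, 0], "sx": [0, 0], "sy": [0, 0], "sz": [0.0064, 0.0064], "turn": [0.0159, 0.0159]}'>/dev/null; python3 r.py; python3 -m jog '{"finger_gap": [0], "sx": [0], "sy": [0], "sz": [0.0064], "turn": [0.0159]}'>/dev/null; python3 r.py; python3 -m jog '{"finger_gap": [0], "sx": [0], "sy": [0], "sz": [0.0064], "turn": [0.0159]}'>/dev/null; python3 r.py;  python3 -m jog '{"finger_gap": [0], "sx": [0], "sy": [0], "sz": [0], "turn": [0]}'>/dev/null; python3 r.py; python3 -m jog '{"finger_gap": [0], "sx": [0], "sy": [0], "sz": [0], "turn": [0]}'>/dev/null; python3 r.py
```

```text
Mz 0.239 ang 3.621 F [ 2.6 -2.5  5.3] z 172.03 grip 0.151
Mz 0.287 ang 3.570 F [ 3.  -2.2  5.5] z 171.74 grip 0.149
Mz 0.182 ang 3.520 F [ 2.3 -2.4  6.1] z 171.43 grip 0.149
Mz -0.096 ang 3.521 F [ 2.9 -1.9  5.1] z 171.38 grip 0.150
Mz -0.118 ang 3.522 F [ 3.4 -2.1  4.2] z 171.39 grip 0.149
```

To row units: 0.255 mm is 0.0051, 0.04 rad / 3.1416 = 0.0127.

```bash
python3 -m jog '{"finger_gap": [0, 0], "sx": [0, 0], "sy": [0, 0], "sz": [0.0051, 0.0051], "turn": [0.0127, 0.0127]}'>/dev/null; python3 r.py; python3 -m jog '{"finger_gap": [0], "sx": [0], "sy": [0], "sz": [0.0051], "turn": [0.0127]}'>/dev/null; python3 r.py; python3 -m jog '{"finger_gap": [0], "sx": [0], "sy": [0], "sz": [0.0051], "turn": [0.0127]}'>/dev/null; python3 r.py; python3 -m jog '{"finger_gap": [0], "sx": [0], "sy": [0], "sz": [0.0051], "turn": [0.0127]}'>/dev/null; python3 r.py; python3 -m jog '{"finger_gap": [0], "sx": [0], "sy": [0], "sz": [0.0051], "turn": [0.0127]}'>/dev/null; python3 r.py; python3 -m jog '{"finger_gap": [0], "sx": [0], "sy": [0], "sz": [0.0051], "turn": [0.0127]}'>/dev/null; python3 r.py; python3 -m jog '{"finger_gap": [0], "sx": [0], "sy": [0], "sz": [0.0051], "turn": [0.0127]}'>/dev/null; python3 r.py
```

```text
Mz 0.221 ang 3.441 F [ 3.7 -1.   5.8] z 170.92 grip 0.147
Mz 0.240 ang 3.401 F [ 3.6 -2.6  5. ] z 170.68 grip 0.149
Mz 0.187 ang 3.361 F [ 4.2 -2.9  4.6] z 170.42 grip 0.149
Mz 0.198 ang 3.321 F [ 2.1 -2.3  4.3] z 170.15 grip 0.149
Mz 0.270 ang 3.281 F [ 2.5 -2.5  4.7] z 169.89 grip 0.151
Mz 0.247 ang 3.241 F [ 3.9 -2.6  5.5] z 169.63 grip 0.148
Mz 0.224 ang 3.201 F [ 3.9 -2.5  5.5] z 169.38 grip 0.145
```

To row units: 0.255 mm is 0.0051, 0.04 rad / 3.1416 = 0.0127.

```bash
python3 -m jog '{"finger_gap": [0], "sx": [0], "sy": [0], "sz": [0.0051], "turn": [0.0127]}'>/dev/null; python3 r.py; python3 -m jog '{"finger_gap": [0], "sx": [0], "sy": [0], "sz": [0.0051], "turn": [0.0127]}'>/dev/null; python3 r.py; python3 -m jog '{"finger_gap": [0], "sx": [0], "sy": [0], "sz": [0.0051], "turn": [0.0127]}'>/dev/null; python3 r.py; python3 -m jog '{"finger_gap": [0], "sx": [0], "sy": [0], "sz": [0.0051], "turn": [0.0127]}'>/dev/null; python3 r.py; python3 -m jog '{"finger_gap": [0], "sx": [0], "sy": [0], "sz": [0.0051], "turn": [0.0127]}'>/dev/null; python3 r.py
```

```text
Mz 0.253 ang 3.161 F [ 2.9 -1.7  5. ] z 169.15 grip 0.147
Mz 0.216 ang 3.121 F [ 3.3 -2.2  6.3] z 168.87 grip 0.150
Mz 0.282 ang 3.081 F [ 2.8 -2.1  5.7] z 168.62 grip 0.153
Mz 0.255 ang 3.041 F [ 3.5 -3.3  5.5] z 168.36 grip 0.151
Mz 0.214 ang 3.001 F [ 3.7 -2.6  5.7] z 168.12 grip 0.149
```

To row units: 0.255 mm is 0.0051, 0.04 rad / 3.1416 = 0.0127.

```bash
python3 -m jog '{"finger_gap": [0], "sx": [0], "sy": [0], "sz": [0.0051], "turn": [0.0127]}'>/dev/null; python3 r.py; python3 -m jog '{"finger_gap": [0], "sx": [0], "sy": [0], "sz": [0.0051], "turn": [0.0127]}'>/dev/null; python3 r.py; python3 -m jog '{"finger_gap": [0], "sx": [0], "sy": [0], "sz": [0.0051], "turn": [0.0127]}'>/dev/null; python3 r.py; python3 -m jog '{"finger_gap": [0], "sx": [0], "sy": [0], "sz": [0.0051], "turn": [0.0127]}'>/dev/null; python3 r.py
```

```text
Mz 0.216 ang 2.961 F [ 3.3 -2.5  5.6] z 167.86 grip 0.151
Mz 0.192 ang 2.921 F [ 3.2 -2.5  5.7] z 167.59 grip 0.150
Mz 0.256 ang 2.881 F [ 4.3 -2.5  5.9] z 167.35 grip 0.148
Mz 0.228 ang 2.841 F [ 2.7 -3.4  5.7] z 167.09 grip 0.147
```

To row units: 0.255 mm is 0.0051, 0.04 rad / 3.1416 = 0.0127.

```bash
python3 -m jog '{"finger_gap": [0], "sx": [0], "sy": [0], "sz": [0.0051], "turn": [0.0127]}'>/dev/null; python3 r.py; python3 -m jog '{"finger_gap": [0], "sx": [0], "sy": [0], "sz": [0.0051], "turn": [0.0127]}'>/dev/null; python3 r.py; python3 -m jog '{"finger_gap": [0], "sx": [0], "sy": [0], "sz": [0.0051], "turn": [0.0127]}'>/dev/null; python3 r.py; python3 -m jog '{"finger_gap": [0], "sx": [0], "sy": [0], "sz": [0.0051], "turn": [0.0127]}'>/dev/null; python3 r.py
```

```text
Mz 0.228 ang 2.801 F [ 3.1 -2.8  5.4] z 166.87 grip 0.150
Mz 0.208 ang 2.761 F [ 3.  -3.   5.3] z 166.58 grip 0.149
Mz 0.167 ang 2.721 F [ 2.5 -2.3  6. ] z 166.31 grip 0.148
Mz 0.196 ang 2.681 F [ 2.9 -2.5  4.7] z 166.09 grip 0.148
```

To row units: 0.255 mm is 0.0051, 0.04 rad / 3.1416 = 0.0127.

```bash
python3 -m jog '{"finger_gap": [0], "sx": [0], "sy": [0], "sz": [0.0051], "turn": [0.0127]}'>/dev/null; python3 r.py; python3 -m jog '{"finger_gap": [0], "sx": [0], "sy": [0], "sz": [0.0051], "turn": [0.0127]}'>/dev/null; python3 r.py; python3 -m jog '{"finger_gap": [0], "sx": [0], "sy": [0], "sz": [0.0051], "turn": [0.0127]}'>/dev/null; python3 r.py
```

```text
Mz 0.225 ang 2.641 F [ 3.7 -3.   5.5] z 165.82 grip 0.148
Mz 0.180 ang 2.601 F [ 3. -3.  6.] z 165.59 grip 0.152
Mz 0.169 ang 2.561 F [ 2.7 -3.2  5.8] z 165.31 grip 0.149
```

To row units: 0.255 mm is 0.0051, 0.04 rad / 3.1416 = 0.0127.

```bash
python3 -m jog '{"finger_gap": [0], "sx": [0], "sy": [0], "sz": [0.0051], "turn": [0.0127]}'>/dev/null; python3 r.py; python3 -m jog '{"finger_gap": [0], "sx": [0], "sy": [0], "sz": [0.0051], "turn": [0.0127]}'>/dev/null; python3 r.py; python3 -m jog '{"finger_gap": [0], "sx": [0], "sy": [0], "sz": [0.0051], "turn": [0.0127]}'>/dev/null; python3 r.py
```

```text
Mz 0.245 ang 2.521 F [ 3.2 -3.1  5.5] z 165.08 grip 0.152
Mz 0.282 ang 2.481 F [ 3.4 -3.1  6.4] z 164.83 grip 0.147
Mz 0.298 ang 2.441 F [ 3.4 -3.6  6. ] z 164.61 grip 0.144
```

To row units: 0.255 mm is 0.0051, 0.04 rad / 3.1416 = 0.0127.

```bash
python3 -m jog '{"finger_gap": [0], "sx": [0], "sy": [0], "sz": [0.0051], "turn": [0.0127]}'>/dev/null; python3 r.py; python3 -m jog '{"finger_gap": [0], "sx": [0], "sy": [0], "sz": [0.0051], "turn": [0.0127]}'>/dev/null; python3 r.py
```

```text
Mz 0.304 ang 2.401 F [ 2.7 -3.9  7.1] z 164.37 grip 0.151
Mz 0.328 ang 2.361 F [ 1.5 -2.9  5.8] z 164.14 grip 0.151
```

The torque has risen steadily since angle ≈2.56 (0.21 → 0.33 N m, close to 0.064 per 0.1 rad), so the foot bears at about 18-20 N. Stop, let go and retreat.

To row units: -40 mm is -0.8, -30 mm is -0.6.

```bash
python3 -m jog '{"finger_gap": [0, 0], "sx": [0, 0], "sy": [0, 0], "sz": [0, 0], "turn": [0, 0]}' >/dev/null; python3 r.py; python3 -m jog '{"finger_gap": [1, 1, 1, 1, 1, 1, 1], "sx": [0, 0, 0, 0, 0, 0, 0], "sy": [0, 0, 0, 0, 0, 0, 0], "sz": [0, 0, 0, 0, 0, 0, 0], "turn": [0, 0, 0, 0, 0, 0, 0]}' | tail -2; python3 r.py; python3 -m jog '{"finger_gap": [1, 1, 1, 1, 1, 1], "sx": [0, 0, 0, 0, 0, 0], "sy": [0, 0, 0, 0, 0, 0], "sz": [-0.6, -0.8, -0.8, -0.8, 0, 0], "turn": [0, 0, 0, 0, 0, 0]}'
python3 - <<'E'
from h import *
v=view("wrist"); s=view("side"); t=view("top")
o=np.vstack([v["im"][:250],cv2.copyMakeBorder(cv2.resize(s["im"][130:270,220:400],(450,350)),0,0,0,190,0)])
cv2.imwrite("pics/end.png",o[:,:,::-1])
E
```

```text
Mz 0.083 ang 2.362 F [ 2.7 -2.6  5.7] z 164.11 grip 0.156
grip_width: 1.001
grasp_force: 0.0
Mz -0.017 ang 2.362 F [0.6 0.  0.9] z 163.06 grip 1.001
time: 24.2
eef_pos: [517.8, 112.8, 314.6]
tcp_rot: [0.001, 0.38, 0.925, 0.001]
contact_force: [-0.4, 0.4, 0.0]
grip_width: 1.001
grasp_force: 0.0
```

View pics/end.png

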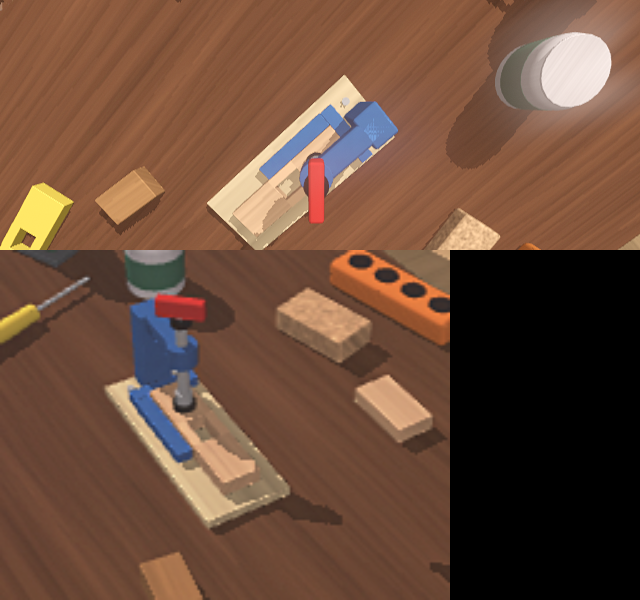

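The knob has turned and come down, and the foot is on the panel (side crop, (183,403)). The panel lies flush to the fence, nothing else has moved, and the gripper is clear.

```bash
python3 -c "
from station import robot
print(robot.close_job())"
```

```text
the job is handed in; nothing more can be done
None
```

The panel is home against the end stop and side fence and clamped at an estimated 18–20 N (from the knob torque), the gripper is clear with nothing else touched, and the job was handed in at about 24 s; no verdict was shown.

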